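Flip open the lid of the short clamp jar

ROBOT

A 6-joint arm with a two-finger parallel gripper is mounted at the origin on the work surface. World frame = base frame: x ahead of the robot, y to its left, z up, the work surface at z = 0. Lengths are in m, angles in rad, forces in N, time in s.
With the tool pointing down it reaches from about 0.275 to 0.725 m from the base axis. Payload 15.9 kg.
Tool frame: the origin (TCP) lies midway between the tips of the shut fingers; the grasp point (between the pads) lies 19 mm behind it; y points along the fingers, x is the direction in which the jaws open and shut, and the axes are right-handed (so a half turn about y gives the same grasp; the last joint's range is limited). The gripper opens to 85 mm and grips with 20 to 120 N. Pads are 22 mm wide; open, the fingers measure 114 mm over their backs; the gripper's body (76 mm by 85 mm) begins 54 mm behind the grasp point. The pads swing forward as they close: fully open they stand 13 mm farther back than shut.
Start: joints at [-1.336, 0.213, -0.034, 1.323, 0, 1.571], TCP at [0.116, -0.486, 0.231] pointing down, gripper open.
Joint ranges: [-2.98, 2.98], [-0.74, 1.72], [-1.14, 1.35], [-2.1, 2.04], [-1.57, 1.44], [-3.14, 3.14]. Speed limits (rad/s): [1.89, 1.89, 2.39, 2.57, 3.14, 3.14].

INTERFACE

Orientations are given as a unit quaternion [x, y, z, w].
In Python, from workcell import arm, imaging, finder gives the robot as it stands. The module is installed in compiled form; this text tells all that it offers.
- The arm moves only by the tool carry_out, never from a script. Its argument "plan" is text: rows parted by semicolons, each of 7 numbers parted by spaces: the shift along the tool's x, y, z in m, then the turn, a rotation vector about the tool's x, y, z in degrees, then the finger opening in m, from 0 to 0.0854. In form: tx ty tz ax ay az claw; .... A call has 1 to 5 rows; each row shifts and turns the commanded pose from where the row before left it, along the tool's axes as they then stand; what a row does not reach is not made up. A row lasts 1/10 s, in which the tool goes at most 50 mm and 8.59 degrees, less where a joint would pass 70% of its speed; a pose out of reach is approached as far as the arm can. A call with a gripper value outside its range is refused whole. The fingers move at their own pace and stop on an object; "force" is the grip in N (left out, the last holds). Time passes only in rows, so rows that do not move let the fingers close. It gives the time, the measured TCP pose, the force and the opening at its end, in the units of the state.
- arm.get_state(): the state, without advancing time (a new reading comes with each control period).
- imaging.get_image(name): name is "scene" or "top"; returns (picture, depth): 420x560x3 uint8, blue, green, red; 420x560 float32, m along the optical axis (not along the pixel's ray), 0 where there is no reading.
- imaging.get_calibration(name): a dict with "fov_y" (degrees; the focal length in pixels is half the picture's height over the tangent of half this angle, whatever the lens; pixels are square), "cx", "cy" (the principal point, pixels), "world_to_cam" (4x4, takes a point from world to camera coordinates). Camera axes: x right, y down, z forward; pixel columns grow to the right and rows downward; lengths in m; the calibration is good to about 2 mm. A picture is of the moment at which its call begins. get_calibration takes no time and is no camera call.
- arm.hand_in(): hands the job in, once; it reports no verdict.
Trained networks look in the newest picture that a camera, given by its name, has taken for a name from the list of things; names that differ only in an ending like _2 or _b are one class to them, and where a whole thing is asked for, a point or a joint stands for the part that bears it (a point fixed in the world has none). Each returns a list of dicts, best first, with "p" (0 to 1); they miss things now and then, are a little off and sometimes report something else, mostly with a low value. They report only what shows in the picture. A call takes as long as a camera call. They do not tell look-alikes from the thing itself.
- finder.recognise(label, camera): "bbox" ([left, top, right, bottom] in pixels, round what is visible of it).
- finder.silhouettes(label, camera): "region" (420x560 bool, what is visible of it) and "bbox" ([left, top, right, bottom] in pixels, round what is visible of it).
- finder.pinpoint(label, camera): "position" ([row, column] in pixels: a listed point, or the origin of a listed thing).
The state is a dict: "time": time; "joint_positions": joint angles; "qd": joint speeds; "effort": joint torques, N m; "position": TCP position; "eef_rot": TCP orientation; "ft_force": force on the tool from outside, world axes, zero at the start; "moment": the same for the moment, N m; "gripper_width": finger opening in m.
Only numpy, scipy, OpenCV 4.12 (cv2) and the standard library are available. Lean on these libraries where they do the work, as an engineer would, in place of code of your own. Each camera call takes 0.05 s, during which the arm holds its last target.

TASK

Open the shorter of the two glass clamp-lid jars on the windowsill: with the fingertips, gently push its lid up by the thumb tab and on over its balance point, so that it leans back and stays open by itself. Do not grip the lid or lift or tip the jar, let it stay about where it stands, and leave the taller jar shut and everything else undisturbed.

Things in the scene. Friction and masses are not known exactly. Their poses are not given: they have to be found in the camera images.
- short_jar: The jar to open: round glass jar of walnuts, 90 mm across, rim 90 mm high, 0.9 kg, loose; jar frame: origin at the centre of the underside, z up, -x is the front (tab side), +x the hinge side. The front roughly faces the robot (within 30 degrees of -x). The hinge axis lies along the jar's y. A released wire clamp hangs on the front, within 52 mm of the centre axis.
- short_lid (a joint): Hinge angle of the short jar's lid in rad: 0 shut, grows as it opens, stop at 1.95 (leaning back beyond upright). Glass lid 90 mm across, 12 mm thick, its front edge 93 mm from the hinge, about 0.09 kg with its tab. The hinge is nearly free: the lid falls shut if let go below about 1.3 and back to its stop if let go beyond about 1.5.
- short_lid_tab (a point): Centre of the bent-up part (32 mm long, 30 wide, 4 thick, rising 40 degrees to the front) of the steel thumb tab on the lid's front edge; moves with the lid. Shut, it is 110 mm in front of the hinge axis and 17.5 mm above it; the tab's free end is 122 mm in front, 28 mm above. Its front and underside are free to push.
- short_lid_hinge (a point): Middle of the hinge axis of the short jar's lid, fixed on the jar: 48 mm behind its centre axis, 91 mm above the sill. Its axes are the jar's.
- tall_jar: Bystander: the taller glass clamp-lid jar, same width and same kind of lid and tab, rim 150 mm high (lid top 163 mm, tab end 179 mm), loose; jar frame: origin at the centre of the underside, z up, -x is the front (tab side), +x the hinge side.
- tall_lid (a joint): Hinge angle of the tall jar's lid in rad, 0 shut; to be left shut.
- cup_center (a point): Bystander: terracotta-coloured ceramic cup without handle, about 80 mm across the rim, 85 mm high, loose; point at its centre, half-way up.
- remote_center (a point): Bystander: flat white plastic remote for the blinds, 42 x 130 x 16 mm, long along its y, loose; point at its centre.
- stand_center (a point): Bystander: aluminium tablet stand, foot 120 x 100 mm, leaning back plate to about 126 mm high, loose; point 60 mm above the middle of its foot.
Mind the look-alikes: they are no part of the job. Leave any blue or pink look-alike of the short_jar alone.

How it is judged:
By the outcome, as a careful person would: the job done as asked, in the order asked, and still so for the second after the job is handed in, with the robot touching nothing.
It also fails if it takes over 40 s, if anything falls off the work surface, if the arm or the gripper's body presses on something with over 40 N, if the wrist force passes 120 N, or if a joint passes its speed limit or range.

## Working session

There is one attempt and no reset: what is moved stays moved. The work goes in short steps, Python scripts to look and compute and a tool call to move; the robot and the scene stay as the last step left them, time stands still between calls to the robot, and variables do not carry over. Pictures are saved under pics/ and viewed, and the job is handed in when it is done.

Besides the shell and the picture viewer there is one more tool, called after "Request:" as name(argument=value, ...) on one line, values as JSON. carry_out: Moves the arm, as the interface text tells. Its arguments: {"type":"object","properties":{"plan":{"type":"string"},"force":{"type":"number"}},"required":["plan"]}

```bash
mkdir -p pics; cat > h.py <<'E'
import numpy as np, cv2
from workcell import arm, imaging, finder
def cal(n):
    c=imaging.get_calibration(n); f=210/np.tan(np.radians(c['fov_y'])/2); return f,c['cx'],c['cy'],np.array(c['world_to_cam'])
def unproj(n,r,c,d):
    f,cx,cy,T=cal(n); p=np.stack([(c-cx)*d/f,(r-cy)*d/f,d,np.ones_like(d)],-1); return (p@np.linalg.inv(T).T)[...,:3]
def cloud(n,D):
    r,c=np.mgrid[0:420,0:560].astype(float); return unproj(n,r,c,D.astype(float))
def proj(n,P):
    f,cx,cy,T=cal(n); q=T@np.append(P,1); return q[1]/q[2]*f+cy,q[0]/q[2]*f+cx
E
python3 - <<'E'
from h import *
for n in ['scene','top']:
    I,D=imaging.get_image(n); cv2.imwrite(f'pics/{n}0.png',I); np.savez(f'{n}0.npz',I=I,D=D)
    print(n,cal(n))
    for l in ['short_jar','tall_jar']:
        for o in finder.recognise(l,n)[:4]: print(l,o)
    for l in ['short_lid_tab','short_lid_hinge']:
        for o in finder.pinpoint(l,n)[:4]: print(l,o)
print(arm.get_state())
E
```

```text
scene (np.float64(429.5467658005321), 279.3188291540133, 209.63539961112323, array([[-0.62753995,  0.77843987,  0.01499948,  0.32515947],
       [ 0.55553982,  0.46118034, -0.69187296, -0.19043572],
       [-0.54549896, -0.42584511, -0.72186343,  1.74209808],
       [ 0.        ,  0.        ,  0.        ,  1.        ]]))
short_jar {'bbox': [327.3, 215.4, 363.3, 256.4], 'p': 0.95}
short_jar {'bbox': [216.9, 234.7, 256.6, 276.4], 'p': 0.83}
short_jar {'bbox': [320.5, 256.5, 360.9, 304.4], 'p': 0.59}
short_jar {'bbox': [375.4, 265.3, 423.1, 306.9], 'p': 0.59}
tall_jar {'bbox': [204.7, 166.2, 243.8, 220.7], 'p': 0.62}
short_lid_tab {'position': [223.8, 410.2], 'p': 0.93}
short_lid_tab {'position': [255.1, 223.5], 'p': 0.92}
short_lid_tab {'position': [219.6, 329.4], 'p': 0.88}
short_lid_tab {'position': [278.6, 418.0], 'p': 0.79}
short_lid_hinge {'position': [230.2, 360.2], 'p': 0.95}
short_lid_hinge {'position': [280.7, 324.9], 'p': 0.81}
short_lid_hinge {'position': [241.9, 251.9], 'p': 0.77}
short_lid_hinge {'position': [275.2, 377.6], 'p': 0.71}
top (np.float64(459.26930975658956), 2
[... 1049 characters left out ...]
tion': [168.8, 186.7], 'p': 0.63}
{'time': 0.5, 'joint_positions': array([-1.33595230e+00,  2.12908648e-01, -3.44706954e-02,  1.32350125e+00,
        2.22580517e-05,  1.57081216e+00]), 'qd': array([ 0.00016956,  0.00101442, -0.00057755,  0.00019566, -0.00015695,
       -0.00159935]), 'effort': array([ 3.92188507e-03, -6.85513186e+01,  4.87079751e+01,  2.29137593e-03,
        2.27694468e-04, -9.18274651e-06]), 'position': array([ 0.11634091, -0.48622535,  0.23127343]), 'eef_rot': array([-0.55510506,  0.43800371, -0.43796668,  0.55515432]), 'ft_force': array([-0.0341645 , -0.86898057,  0.17148278]), 'moment': array([-0.02526961, -0.0527297 , -0.01684205]), 'gripper_width': 0.08524730586145034}
```

View pics/scene0.png

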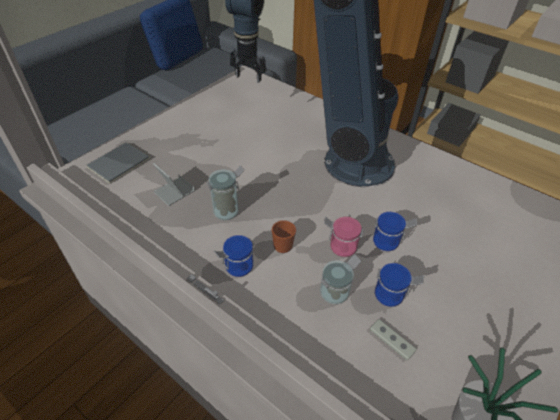

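View pics/top0.png

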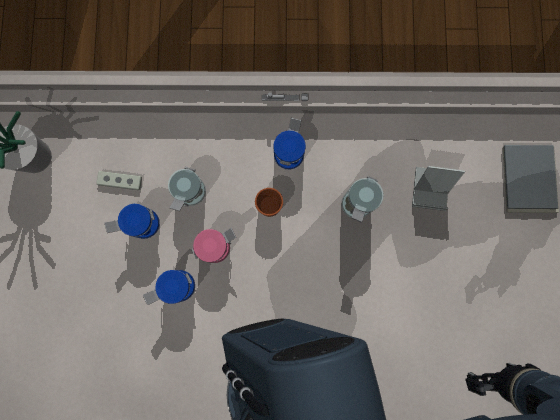

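```bash
python3 - <<'E'
from h import *
a=np.load('scene0.npz');b=np.load('top0.npz')
A=cv2.resize(a['I'][225:325,290:390],(400,400),interpolation=cv2.INTER_CUBIC)
B=cv2.resize(b['I'][145:245,135:235],(400,400),interpolation=cv2.INTER_CUBIC)
cv2.imwrite('pics/crop0.png',np.hstack([A,B]))
C=cloud('top',b['D'])
def at(r,c): return C[int(round(r)),int(round(c))].round(3)
for r,c in [(204.9,178.1),(187,187),(168.8,186.7)]: print(r,c,at(r,c))
# height map list around jar
for n,z,(r0,r1,c0,c1) in [('top',b,(150,225,155,225)),('scene',a,(240,310,310,370))]:
    P=cloud(n,z['D'])[r0:r1,c0:c1].reshape(-1,3); 
    m=(P[:,2]>0.09)&(P[:,2]<.14); Q=P[m]; print(n,m.sum(),Q.min(0),Q.max(0),Q.mean(0))
    for lo,hi in [(.085,.095),(.095,.1),(.1,.105),(.105,.11),(.11,.115),(.115,.12),(.12,.13)]:
        m=(P[:,2]>lo)&(P[:,2]<hi)
        if m.sum(): print(lo,m.sum(),np.median(P[m],0).round(3),P[m].min(0).round(3),P[m].max(0).round(3))
# two-view candidates for tab & hinge
def tri(p,q):
    rows=[]
    for n,(r,c) in [('top',p),('scene',q)]:
        f,cx,cy,T=cal(n); x=(c-cx)/f;y=(r-cy)/f
        rows+= [x*T[2]-T[0], y*T[2]-T[1]]
    A=np.array(rows); s=np.linalg.lstsq(A[:,:3],-A[:,3],rcond=None)[0]
    return s, np.array(proj('scene',s))-q, np.array(proj('top',s))-p
print('hinge',tri((168.8,186.7),(280.7,324.9)))
for o in finder.pinpoint('short_lid_tab','scene'): print(o)
for o in finder.pinpoint('short_lid_hinge','scene'): print(o)
E
```

```text
204.9 178.1 [ 0.337 -0.005  1.346]
187 187 [0.571 0.254 0.103]
168.8 186.7 [0.623 0.256 0.101]
top 968 [0.5048538  0.21908489 0.09058417] [0.63027425 0.30796157 0.1258576 ] [0.57244114 0.26431418 0.1039825 ]
0.085 20 [0.6   0.241 0.092] [0.537 0.218 0.085] [0.63  0.305 0.095]
0.095 103 [0.579 0.259 0.099] [0.525 0.219 0.095] [0.629 0.308 0.1  ]
0.1 534 [0.577 0.265 0.103] [0.521 0.22  0.1  ] [0.623 0.307 0.105]
0.105 255 [0.574 0.265 0.106] [0.515 0.221 0.105] [0.618 0.306 0.11 ]
0.11 27 [0.52  0.282 0.112] [0.509 0.244 0.11 ] [0.601 0.299 0.115]
0.115 25 [0.511 0.282 0.118] [0.505 0.267 0.115] [0.519 0.296 0.12 ]
0.12 9 [0.508 0.28  0.122] [0.505 0.267 0.12 ] [0.513 0.294 0.126]
scene 811 [0.50473006 0.22004733 0.09068713] [0.6319536  0.30863752 0.1220353 ] [0.57509707 0.26728531 0.10402123]
0.085 50 [0.621 0.266 0.091] [0.432 0.207 0.085] [0.63  0.308 0.095]
0.095 57 [0.615 0.266 0.098] [0.533 0.22  0.095] [0.632 0.308 0.1  ]
0.1 471 [0.579 0.267 0.103] [0.522 0.22  0.1  ] [0.625 0.309 0.105]
0.105 199 [0.577 0.267 0.106] [0.515 0.221 0.105] [0.625 0.308 0.109]
0.11 28 [0.518 0.28  0.112] [0.508 0.267 0.11 ] [0.588 0.293 0.115]
0.115 20 [0.512 0.283 0.117] [0.507 0.272 0.115] [0.518 0.296 0.12 ]
0.12 10 [0.51  0.281 0.12 ] [0.505 0.269 0.12 ] [0.517 0.295 0.122]
hinge (array([0.624272  , 0.25369382, 0.10339009]), array([0.06473195, 1.09175492]), array([-0.57512436,  0.96138212]))
{'position': [223.8, 410.2], 'p': 0.93}
{'position': [255.1, 223.5], 'p': 0.92}
{'position': [219.6, 329.4], 'p': 0.88}
{'position': [278.6, 418.0], 'p': 0.79}
{'position': [261.9, 353.3], 'p': 0.71}
{'position': [230.2, 360.2], 'p': 0.95}
{'position': [280.7, 324.9], 'p': 0.81}
{'position': [241.9, 251.9], 'p': 0.77}
{'position': [275.2, 377.6], 'p': 0.71}
{'position': [222.8, 374.4], 'p': 0.62}
```

View pics/crop0.png

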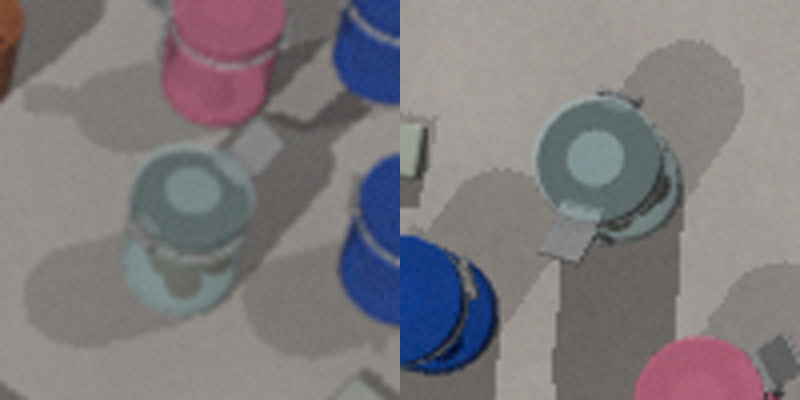

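```bash
python3 - <<'E'
from h import *
from scipy.spatial.transform import Rotation as R
from scipy.optimize import least_squares
print(R.from_quat([-0.55510506,0.43800371,-0.43796668,0.55515432]).as_matrix().round(3))
b=np.load('top0.npz');a=np.load('scene0.npz')
P=cloud('top',b['D'])
# lid circle fit in both views from boundary points
for n,z in [('top',b),('scene',a)]:
    P=cloud(n,z['D']).reshape(-1,3)
    m=(abs(P[:,0]-.573)<.06)&(abs(P[:,1]-.265)<.06)&(P[:,2]>.098)&(P[:,2]<.108)
    Q=P[m][:,:2]
    best=None
    # smallest-cost: centre minimising trimmed max radius
    f=lambda c: np.sort(np.linalg.norm(Q-c,axis=1))[-25:-5].mean()
    from scipy.optimize import minimize
    r=minimize(f,[.573,.265],method='Nelder-Mead'); print(n,r.x,r.fun,np.median(P[m][:,2]))
    m=(abs(P[:,0]-.573)<.09)&(abs(P[:,1]-.265)<.06)&(P[:,2]>.111)&(P[:,2]<.13)&(P[:,0]<.53)
    T=P[m]; print('tab',len(T),T.mean(0),'yaw',np.degrees(np.arctan2(-(T[:,1].mean()-r.x[1]),-(T[:,0].mean()-r.x[0]))))
# max height map grid of obstacles
P=cloud('top',b['D'])
for nm,(r0,r1,c0,c1) in dict(blue1=(200,240,100,160),blue2=(268,306,140,196),pink=(226,264,192,238),cup=(185,218,253,285),blue3=(115,172,272,306),tall=(175,222,340,385),plant=(110,180,0,45)).items():
    q=P[r0:r1,c0:c1].reshape(-1,3); q=q[(q[:,2]>.04)&(q[:,2]<.5)]; print(nm,q.min(0).round(3),q.max(0).round(3),np.median(q,0).round(3))
E
```

```text
[[ 0.233  0.     0.973]
 [-0.973  0.     0.233]
 [-0.    -1.     0.   ]]
top [0.5744195  0.26496096] 0.04975331500844303 0.10333562829109688
tab 51 [0.51355688 0.28152414 0.11685444] yaw -15.223813687090846
scene [0.57424487 0.2669471 ] 0.051038578632549805 0.10378018481716722
tab 53 [0.51419909 0.28112744 0.11579923] yaw -13.287462962348263
blue1 [0.436 0.345 0.04 ] [0.524 0.471 0.126] [0.474 0.395 0.103]
blue2 [0.255 0.236 0.04 ] [0.345 0.358 0.124] [0.296 0.287 0.103]
pink [0.367 0.117 0.041] [0.457 0.237 0.122] [0.415 0.181 0.103]
cup [ 0.497 -0.008  0.04 ] [0.574 0.067 0.092] [0.552 0.032 0.082]
blue3 [ 0.64  -0.071  0.041] [0.765 0.016 0.123] [ 0.689 -0.03   0.103]
tall [ 0.471 -0.271  0.041] [ 0.594 -0.181  0.183] [ 0.536 -0.217  0.163]
plant [0.596 0.644 0.04 ] [0.745 0.785 0.228] [0.672 0.71  0.111]
```

```bash
cat > plan.py <<'E'
from h import *
from scipy.spatial.transform import Rotation as R, Slerp
psi=np.radians(-14.3); H=np.array([.6205,.2541,.091]); F=np.array([-np.cos(psi),-np.sin(psi),0]); U=np.array([0,0,1.])
def orient(phi,opt='b',head=psi):
    phi=np.radians(phi); h=np.array([np.cos(head),np.sin(head),0])
    y=h*np.cos(phi)-U*np.sin(phi); x=np.cross(h,U)
    if opt=='b': x=-x
    return R.from_matrix(np.stack([x,y,np.cross(x,y)],1))
def lid(theta,phi=45,s=4,clr=0,half=11):
    c4,s4=np.cos(np.radians(40)),np.sin(np.radians(40)); p=np.radians(phi)
    A=np.array([110+s*c4+2*s4,17.5+s*s4-2*c4])/1000
    c,s_=np.cos(theta),np.sin(theta); A=np.array([c*A[0]-s_*A[1],s_*A[0]+c*A[1]])
    A=A+(half+clr)/1000*np.array([np.sin(p),-np.cos(p)])
    return H+F*A[0]+U*A[1]
def rows(wps,claw=0):
    "wps: list of (pos,R); one row each from the measured pose"
    st=arm.get_state(); p=st['position'];q=R.from_quat(st['eef_rot']); out=[]
    for P,Q in wps:
        t=q.inv().apply(np.array(P)-p).round(4); w=np.degrees((q.inv()*Q).as_rotvec()).round(2)
        out.append(' '.join('%g'%v for v in [*t,*w,claw]))
        if np.linalg.norm(t)>.05 or np.linalg.norm(w)>8.59: print('LIMIT',np.linalg.norm(t),np.linalg.norm(w))
        p=p+q.apply(t); q=q*R.from_rotvec(np.radians(w))
    for i in range(0,len(out),5): print('; '.join(out[i:i+5]))
def to(P,Q,n,ps=None,qs=None):
    st=arm.get_state(); p=qs0=st['position'];q=R.from_quat(st['eef_rot'])
    sl=Slerp([0,1],R.concatenate([q,Q])); return [(p+(np.array(P)-p)*k/n,sl(k/n)) for k in range(1,n+1)]
E
python3 - <<'E'
from plan import *
q=R.from_quat(arm.get_state()['eef_rot'])
for o in 'ab':
    for f in (90,45): print(o,f,np.degrees((q.inv()*orient(f,o)).magnitude()))
print(lid(0,clr=10),lid(0),lid(1.7))
d=orient(90)
pts=np.array([[.116,-.486,.231],[.20,-.44,.31],[.34,-.27,.34],[.41,-.05,.34],[.40,.12,.33],[.36,.27,.30]])
L=np.r_[0,np.cumsum(np.linalg.norm(np.diff(pts,axis=0),axis=1))];n=23
print(L)
P=np.stack([np.interp(np.linspace(0,L[-1],n+1)[1:],L,pts[:,i]) for i in range(3)],1)
for o in 'b': rows(list(zip(P,[to(P[-1],orient(45,o),n)[k][1] for k in range(n)])))
E
```

```text
a 90 27.752513848094292
a 45 52.488487487301356
b 90 152.24748615608735
b 45 154.39764400693733
[0.49530414 0.28601202 0.09468982] [0.50215612 0.28426548 0.10176089] [0.64505456 0.24784112 0.1942298 ]
[0.         0.1241491  0.34641021 0.57727814 0.74786536 0.90597924]
-0.0083 -0.0248 0.0291 -0.63 -6.17 -2.56 0; -0.0037 -0.0256 0.0296 -0.63 -6.18 -2.55 0; 0.0007 -0.0261 0.0296 -0.64 -6.17 -2.56 0; -0.009 -0.0114 0.0354 -0.63 -6.18 -2.56 0; -0.0071 -0.0097 0.0376 -0.63 -6.17 -2.56 0
-0.0026 -0.0103 0.0379 -0.63 -6.18 -2.56 0; 0.002 -0.0107 0.0379 -0.63 -6.17 -2.55 0; 0.0065 -0.0109 0.0373 -0.63 -6.18 -2.56 0; 0.0077 -0.0108 0.0365 -0.64 -6.17 -2.56 0; -0.0001 -0.0107 0.0379 -0.63 -6.17 -2.56 0
0.0044 -0.011 0.0376 -0.63 -6.18 -2.55 0; 0.0089 -0.0112 0.0367 -0.63 -6.17 -2.56 0; 0.0132 -0.011 0.0354 -0.63 -6.18 -2.56 0; 0.0175 -0.0107 0.0336 -0.63 -6.17 -2.56 0; 0.0169 -0.0117 0.0329 -0.64 -6.18 -2.55 0
0.0127 -0.0144 0.0344 -0.63 -6.17 -2.56 0; 0.0169 -0.014 0.0327 -0.63 -6.18 -2.56 0; 0.021 -0.0136 0.0304 -0.63 -6.17 -2.56 0; 0.0246 -0.0129 0.028 -0.63 -6.17 -2.55 0; 0.021 -0.0119 0.0311 -0.63 -6.18 -2.56 0
0.0247 -0.0112 0.0285 -0.64 -6.17 -2.56 0; 0.0281 -0.0104 0.0256 -0.63 -6.18 -2.55 0; 0.0312 -0.0093 0.0222 -0.63 -6.17 -2.56 0
```

Request:
carry_out(plan="-0.008 -0.025 0.029 -0.6 -6.2 -2.6 0; -0.004 -0.026 0.030 -0.6 -6.2 -2.6 0; 0.001 -0.026 0.030 -0.6 -6.2 -2.6 0; -0.009 -0.011 0.035 -0.6 -6.2 -2.6 0; -0.007 -0.010 0.038 -0.6 -6.2 -2.6 0")

```text
time: 1.1
position: [0.2475, -0.3836, 0.3213]
eef_rot: [0.712, -0.218, 0.321, -0.584]
ft_force: [0.3, -0.8, -0.0]
gripper_width: 0.0121
```

Request:
carry_out(plan="-0.003 -0.010 0.038 -0.6 -6.2 -2.6 0; 0.002 -0.011 0.038 -0.6 -6.2 -2.6 0; 0.006 -0.011 0.037 -0.6 -6.2 -2.6 0; 0.008 -0.011 0.036 -0.6 -6.2 -2.6 0; 0 -0.011 0.038 -0.6 -6.2 -2.6 0")

```text
time: 1.6
position: [0.3547, -0.2229, 0.342]
eef_rot: [0.807, 0.019, 0.177, -0.563]
ft_force: [0.5, -1.6, -0.1]
gripper_width: 0.0
```

```bash
sed -i 's/round(4)/round(3)/; s/round(2)/round(1)/' plan.py; python3 - <<'E'
from plan import *
st=arm.get_state();print(st['time'],st['joint_positions'].round(3),st['position'],R.from_quat(st['eef_rot']).as_matrix().round(2))
pts=np.array([st['position'],[.41,-.05,.34],[.40,.12,.33],[.36,.27,.30]])
L=np.r_[0,np.cumsum(np.linalg.norm(np.diff(pts,axis=0),axis=1))];n=15
P=np.stack([np.interp(np.linspace(0,L[-1],n+1)[1:],L,pts[:,i]) for i in range(3)],1)
rows(list(zip(P,[w[1] for w in to(P[-1],orient(45),n)])))
E
```

```text
1.6 [-0.365 -0.299 -0.342  1.163 -0.261  1.388] [ 0.35469931 -0.22289606  0.34199862] [[ 0.94  0.23  0.27]
 [-0.17 -0.36  0.92]
 [ 0.31 -0.9  -0.3 ]]
0.004 -0.009 0.033 -0.5 -5.3 -2.2 0; 0.007 -0.009 0.031 -0.5 -5.4 -2.1 0; 0.011 -0.009 0.031 -0.6 -5.3 -2.2 0; 0.014 -0.009 0.03 -0.5 -5.3 -2.2 0; 0.017 -0.009 0.028 -0.5 -5.3 -2.1 0
0.012 -0.011 0.029 -0.5 -5.4 -2.2 0; 0.012 -0.012 0.03 -0.6 -5.3 -2.2 0; 0.015 -0.012 0.028 -0.5 -5.3 -2.2 0; 0.018 -0.012 0.026 -0.5 -5.3 -2.1 0; 0.021 -0.011 0.025 -0.5 -5.4 -2.2 0
0.019 -0.01 0.025 -0.6 -5.3 -2.2 0; 0.02 -0.01 0.026 -0.5 -5.3 -2.1 0; 0.023 -0.01 0.023 -0.5 -5.3 -2.2 0; 0.025 -0.008 0.022 -0.5 -5.4 -2.2 0; 0.027 -0.008 0.019 -0.6 -5.3 -2.1 0
```

Request:
carry_out(plan="0.004 -0.009 0.033 -0.5 -5.3 -2.2 0; 0.007 -0.009 0.031 -0.5 -5.4 -2.1 0; 0.011 -0.009 0.031 -0.6 -5.3 -2.2 0; 0.014 -0.009 0.03 -0.5 -5.3 -2.2 0; 0.017 -0.009 0.028 -0.5 -5.3 -2.1 0")

```text
time: 2.1
position: [0.4061, -0.0609, 0.3403]
eef_rot: [0.833, 0.218, 0.039, -0.507]
ft_force: [1.3, -0.6, -0.4]
gripper_width: 0.0002
```

Request:
carry_out(plan="0.012 -0.011 0.029 -0.5 -5.4 -2.2 0; 0.012 -0.012 0.03 -0.6 -5.3 -2.2 0; 0.015 -0.012 0.028 -0.5 -5.3 -2.2 0; 0.018 -0.012 0.026 -0.5 -5.3 -2.1 0; 0.021 -0.011 0.025 -0.5 -5.4 -2.2 0")

```text
time: 2.6
position: [0.4002, 0.1085, 0.3307]
eef_rot: [0.806, 0.406, -0.101, -0.418]
ft_force: [1.0, 0.4, -0.2]
gripper_width: -0.0003
```

```bash
python3 - <<'E'
from plan import *
st=arm.get_state();print(st['time'],st['joint_positions'].round(3),st['position'],R.from_quat(st['eef_rot']).as_matrix().round(2))
print(np.degrees((R.from_quat(st['eef_rot']).inv()*orient(45)).magnitude()))
a=orient(45).as_matrix()[:,1]
rows(to(lid(0,clr=10)-.13*a,orient(45),10))
E
```

```text
2.6 [ 0.761 -0.268 -0.453  1.137 -0.675  1.459] [0.40020994 0.10852599 0.33068116] [[ 0.65  0.57 -0.5 ]
 [ 0.74 -0.32  0.59]
 [ 0.18 -0.76 -0.63]]
28.869611253422743
0.013 0.005 0.021 -0.3 -2.7 -1.1 0; 0.013 0.005 0.02 -0.2 -2.6 -1.1 0; 0.014 0.005 0.019 -0.3 -2.7 -1 0; 0.016 0.005 0.019 -0.3 -2.7 -1.1 0; 0.015 0.006 0.018 -0.3 -2.6 -1.1 0
0.017 0.006 0.017 -0.2 -2.7 -1.1 0; 0.017 0.006 0.017 -0.3 -2.6 -1.1 0; 0.018 0.006 0.016 -0.3 -2.7 -1 0; 0.019 0.006 0.015 -0.3 -2.7 -1.1 0; 0.019 0.007 0.014 -0.2 -2.6 -1.1 0
```

Request:
carry_out(plan="0.013 0.005 0.021 -0.3 -2.7 -1.1 0; 0.013 0.005 0.02 -0.2 -2.6 -1.1 0; 0.014 0.005 0.019 -0.3 -2.7 -1 0; 0.016 0.005 0.019 -0.3 -2.7 -1.1 0; 0.015 0.006 0.018 -0.3 -2.6 -1.1 0")

```text
time: 3.1
position: [0.4037, 0.2078, 0.2579]
eef_rot: [0.774, 0.489, -0.169, -0.364]
ft_force: [1.0, 0.6, -0.1]
gripper_width: 0.0
```

Request:
carry_out(plan="0.017 0.006 0.017 -0.2 -2.7 -1.1 0; 0.017 0.006 0.017 -0.3 -2.6 -1.1 0; 0.018 0.006 0.016 -0.3 -2.7 -1 0; 0.019 0.006 0.015 -0.3 -2.7 -1.1 0; 0.019 0.007 0.014 -0.2 -2.6 -1.1 0")

```text
time: 3.6
position: [0.407, 0.3087, 0.1859]
eef_rot: [0.73, 0.566, -0.235, -0.303]
ft_force: [0.6, -0.6, 0.4]
gripper_width: -0.0002
```

```bash
python3 - <<'E'
from plan import *
st=arm.get_state();print(st['time'],st['joint_positions'].round(3),st['position'])
print(np.degrees((R.from_quat(st['eef_rot']).inv()*orient(45)).as_rotvec()))
I,D=imaging.get_image('scene');J,_=imaging.get_image('top')
A=cv2.resize(I[180:330,260:460],(400,300));B=cv2.resize(J[130:330,110:260],(300,400))
o=np.zeros((400,700,3),np.uint8);o[:300,:400]=A;o[:,400:]=B
cv2.imwrite('pics/pre.png',o)
rows(to(lid(0,clr=10),orient(45),5))
E
```

```text
3.6 [ 1.087  0.054 -0.591  0.701 -0.758  1.25 ] [0.40700763 0.30866494 0.18594339]
[-0.0881912  -0.12266193 -0.08407112]
0 0.026 -0 -0 -0 -0 0; 0 0.025 -0.001 -0.1 -0 -0.1 0; 0 0.026 0 0 -0 0 0; 0 0.026 0 -0 -0 -0 0; 0 0.025 -0 -0 -0 -0 0
```

View pics/pre.png

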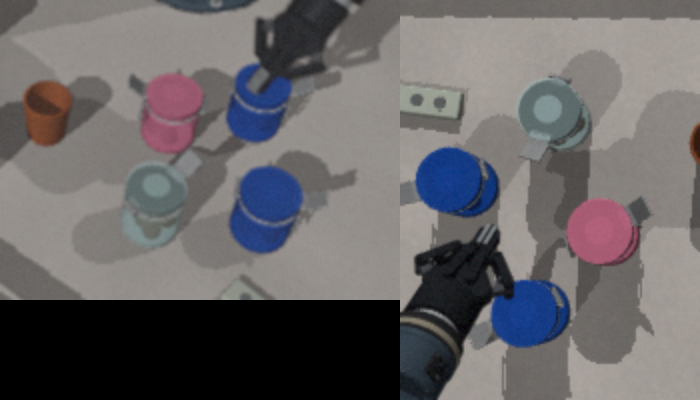

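Request:
carry_out(plan="0 0.026 0 0 0 0 0; 0 0.026 0 -0.1 0 -0.1 0; 0 0.026 0 0 -0.1 0 0; 0 0.025 0 0 0 0 0; 0 0.025 0 0 0 0 0")

```text
time: 4.2
position: [0.4956, 0.2846, 0.096]
eef_rot: [0.73, 0.566, -0.233, -0.303]
ft_force: [-0.2, 0.4, -0.6]
gripper_width: 0.0003
```

```bash
python3 - <<'E'
from plan import *
st=arm.get_state();print(st['time'],st['joint_positions'].round(3),st['position'],lid(0,clr=10),st['ft_force'])
print(np.degrees((R.from_quat(st['eef_rot']).inv()*orient(45)).as_rotvec()))
I,D=imaging.get_image('scene');J,_=imaging.get_image('top')
A=cv2.resize(I[200:310,290:400],(400,400),interpolation=cv2.INTER_CUBIC);B=cv2.resize(J[140:250,120:230],(400,400),interpolation=cv2.INTER_CUBIC)
cv2.imwrite('pics/under.png',np.hstack([A,B]))
th=[0,.05,.1,.16,.22]
rows([(lid(0,clr=4),orient(45))]+[(lid(t,clr=0),orient(45)) for t in th[1:]])
E
```

```text
4.2 [ 0.883  0.196 -0.724  0.25  -0.696  0.99 ] [0.49555587 0.28456046 0.09595164] [0.49530414 0.28601202 0.09468982] [-0.18110981  0.42757051 -0.57022079]
[ 0.02196089 -0.21993961 -0.04919087]
0.003 -0.001 -0.006 -0.1 -0.2 -0.2 0; -0 -0.003 -0.009 0 0 -0 0; -0 -0.003 -0.004 0 0 -0 0; -0 -0.003 -0.007 0 0 -0 0; -0 -0.003 -0.006 0 0 -0 0
```

View pics/under.png

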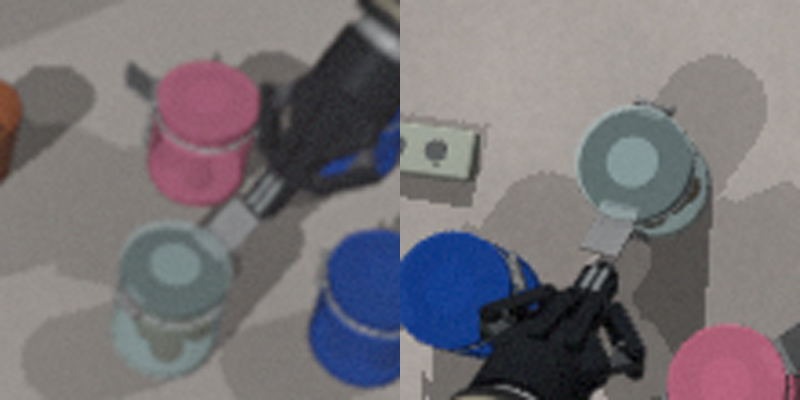

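Request:
carry_out(plan="0.003 -0.001 -0.006 -0.1 -0.2 -0.2 0; 0 -0.003 -0.008 0 0 0 0; 0 -0.003 -0.004 0 0 0 0; 0 -0.003 -0.007 0 0 0 0; 0 -0.003 -0.006 0 0 0 0")

```text
time: 4.8
position: [0.5079, 0.2853, 0.1283]
eef_rot: [0.729, 0.569, -0.234, -0.302]
ft_force: [-0.6, 0.2, 0.4]
gripper_width: -0.0001
```

```bash
python3 - <<'E'
from plan import *
st=arm.get_state();print(st['time'],st['joint_positions'].round(3),st['position'],lid(.22),st['ft_force'])
I,D=imaging.get_image('scene');J,_=imaging.get_image('top')
A=cv2.resize(I[200:310,290:400],(400,400),interpolation=cv2.INTER_CUBIC);B=cv2.resize(J[140:250,120:230],(400,400),interpolation=cv2.INTER_CUBIC)
cv2.imwrite('pics/p1.png',np.hstack([A,B]))
rows([(lid(t,clr=0),orient(45)) for t in np.arange(.3,1.75,.07)])
E
```

```text
4.8 [ 0.862  0.156 -0.674  0.318 -0.686  0.957] [0.50792056 0.28525927 0.12831052] [0.50874726 0.28258542 0.12626855] [-0.5893238   0.23913964  0.42177164]
-0.003 -0.001 -0.008 0.2 -0 0.2 0; 0 -0.002 -0.008 -0 -0 0 0; 0 -0.002 -0.008 -0 -0 0 0; 0 -0.001 -0.008 -0 -0 0 0; 0 -0.001 -0.008 -0 -0 0 0
0 0 -0.008 -0 -0 0 0; 0 0.001 -0.008 -0 -0 0 0; 0 0.001 -0.008 -0 -0 0 0; 0 0.001 -0.008 -0 -0 0 0; 0 0.002 -0.008 -0 -0 0 0
0 0.003 -0.007 -0 -0 0 0; 0 0.003 -0.008 -0 -0 0 0; 0 0.004 -0.007 -0 -0 0 0; 0 0.004 -0.007 -0 -0 0 0; 0 0.005 -0.006 -0 -0 0 0
0 0.005 -0.007 -0 -0 0 0; 0 0.006 -0.006 -0 -0 0 0; 0 0.006 -0.005 -0 -0 0 0; 0 0.006 -0.005 -0 -0 0 0; 0 0.007 -0.005 -0 -0 0 0
0 0.007 -0.004 -0 -0 0 0
```

View pics/p1.png

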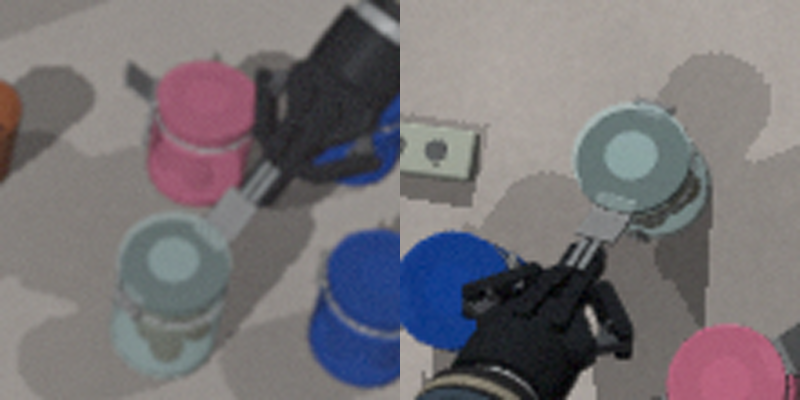

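Request:
carry_out(plan="-0.003 -0.001 -0.008 0.2 0 0.2 0; 0 -0.002 -0.008 0 0 0 0; 0 -0.002 -0.008 0 0 0 0; 0 -0.001 -0.008 0 0 0 0; 0 -0.001 -0.008 0 0 0 0")

```text
time: 5.4
position: [0.5302, 0.2762, 0.1609]
eef_rot: [0.729, 0.567, -0.236, -0.302]
ft_force: [0.3, -0.4, 0.4]
gripper_width: -0.0006
```

```bash
python3 - <<'E'
from plan import *
st=arm.get_state();print(st['time'],st['joint_positions'].round(3),st['position'],lid(.58),st['ft_force'])
I,D=imaging.get_image('scene');J,_=imaging.get_image('top')
A=cv2.resize(I[200:310,290:400],(400,400),interpolation=cv2.INTER_CUBIC);B=cv2.resize(J[140:250,120:230],(400,400),interpolation=cv2.INTER_CUBIC)
cv2.imwrite('pics/p2.png',np.hstack([A,B]))
rows([(lid(t,clr=0),orient(45)) for t in np.arange(.65,1.75,.07)])
E
```

```text
5.4 [ 0.812  0.125 -0.614  0.38  -0.665  0.903] [0.53018713 0.27620131 0.16094976] [0.53012221 0.27713701 0.16139546] [ 0.3131395  -0.37908781  0.43586195]
0.001 -0 -0.008 -0 -0 -0 0; -0 -0 -0.008 -0 -0 -0 0; -0 0.001 -0.008 -0 -0 -0 0; -0 0.002 -0.008 -0 -0 -0 0; -0 0.002 -0.007 -0 -0 -0 0
-0 0.003 -0.008 -0 -0 -0 0; -0 0.003 -0.008 -0 -0 -0 0; -0 0.003 -0.007 -0 -0 -0 0; -0 0.005 -0.007 -0 -0 -0 0; -0 0.004 -0.006 -0 -0 -0 0
-0 0.006 -0.007 -0 -0 -0 0; -0 0.005 -0.005 -0 -0 -0 0; -0 0.006 -0.006 -0 -0 -0 0; -0 0.006 -0.005 -0 -0 -0 0; -0 0.007 -0.005 -0 -0 -0 0
-0 0.007 -0.004 -0 -0 -0 0
```

View pics/p2.png

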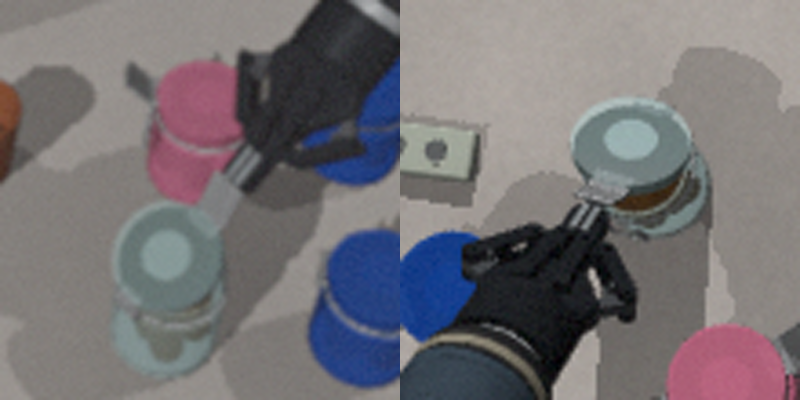

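The lid is opening with the finger under the tab, which sits near (185, 600) in the right half of the crop. The jar hasn't moved. I'll keep going.

Request:
carry_out(plan="0.001 0 -0.008 0 0 0 0; 0 0 -0.008 0 0 0 0; 0 0.001 -0.008 0 0 0 0; 0 0.002 -0.008 0 0 0 0; 0 0.002 -0.007 0 0 0 0")

```text
time: 6.0
position: [0.5608, 0.2695, 0.1848]
eef_rot: [0.729, 0.567, -0.236, -0.302]
ft_force: [-1.2, -0.1, 0.3]
gripper_width: 0.0002
```

```bash
python3 - <<'E'
from plan import *
st=arm.get_state();print(st['time'],st['joint_positions'].round(3),st['position'],lid(.93),st['ft_force'])
I,D=imaging.get_image('scene');J,_=imaging.get_image('top')
A=cv2.resize(I[200:310,290:400],(400,400),interpolation=cv2.INTER_CUBIC);B=cv2.resize(J[140:250,120:230],(400,400),interpolation=cv2.INTER_CUBIC)
cv2.imwrite('pics/p3.png',np.hstack([A,B]))
rows([(lid(t,clr=0),orient(45)) for t in np.arange(1.0,1.75,.07)])
E
```

```text
6.0 [ 0.755  0.123 -0.553  0.404 -0.639  0.839] [0.56084864 0.26949858 0.18479931] [0.56111963 0.26923587 0.18597015] [-1.16558572 -0.14248599  0.2921952 ]
-0 0.002 -0.008 -0.1 -0 -0 0; -0 0.003 -0.008 0 -0 -0 0; -0 0.004 -0.007 0 -0 -0 0; -0 0.004 -0.007 0 -0 -0 0; -0 0.005 -0.007 0 -0 -0 0
-0 0.005 -0.006 0 -0 -0 0; -0 0.006 -0.006 0 -0 -0 0; -0 0.006 -0.005 0 -0 -0 0; -0 0.006 -0.005 0 -0 -0 0; -0 0.007 -0.005 0 -0 -0 0
-0 0.007 -0.004 0 -0 -0 0
```

View pics/p3.png

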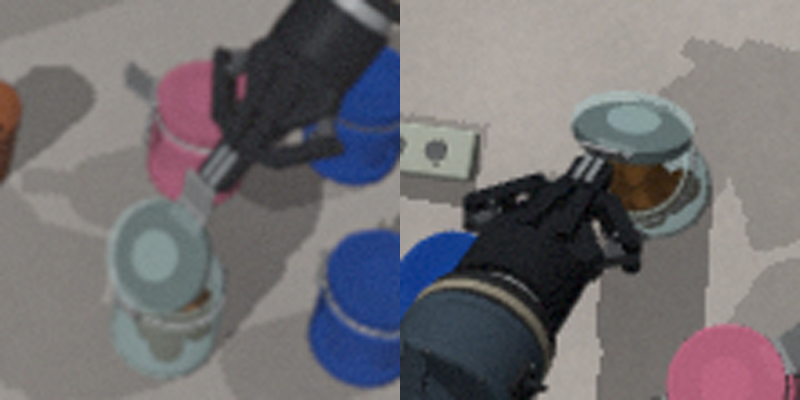

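The lid is about half open, with the finger still on the tab at left-crop (190, 195). Next I'll take it past balance.

Request:
carry_out(plan="0 0.002 -0.008 0 0 0 0; 0 0.003 -0.008 0 0 0 0; 0 0.004 -0.007 0 0 0 0; 0 0.004 -0.007 0 0 0 0; 0 0.005 -0.007 0 0 0 0")

```text
time: 6.6
position: [0.5986, 0.2598, 0.1979]
eef_rot: [0.729, 0.567, -0.236, -0.302]
ft_force: [0.3, -0.2, -0.1]
gripper_width: -0.0004
```

```bash
python3 - <<'E'
from plan import *
st=arm.get_state();print(st['time'],st['joint_positions'].round(3),st['position'],lid(1.28),st['ft_force'])
I,D=imaging.get_image('scene');J,_=imaging.get_image('top')
A=cv2.resize(I[200:310,290:400],(400,400),interpolation=cv2.INTER_CUBIC);B=cv2.resize(J[140:250,120:230],(400,400),interpolation=cv2.INTER_CUBIC)
cv2.imwrite('pics/p4.png',np.hstack([A,B]))
rows([(lid(t,clr=0),orient(45)) for t in np.arange(1.35,1.75,.05)])
E
```

```text
6.6 [ 0.689  0.146 -0.497  0.396 -0.606  0.768] [0.59857866 0.25982816 0.19785681] [0.59840327 0.25973239 0.19808613] [ 0.31533533 -0.22930181 -0.06950655]
-0 0.005 -0.006 -0.1 0 -0.1 0; -0 0.004 -0.004 0 0 0 0; -0 0.004 -0.004 0 0 0 0; -0 0.004 -0.004 0 0 0 0; -0 0.005 -0.004 0 0 0 0
-0 0.004 -0.003 0 0 0 0; -0 0.005 -0.003 0 0 0 0; -0 0.005 -0.003 0 0 0 0
```

View pics/p4.png

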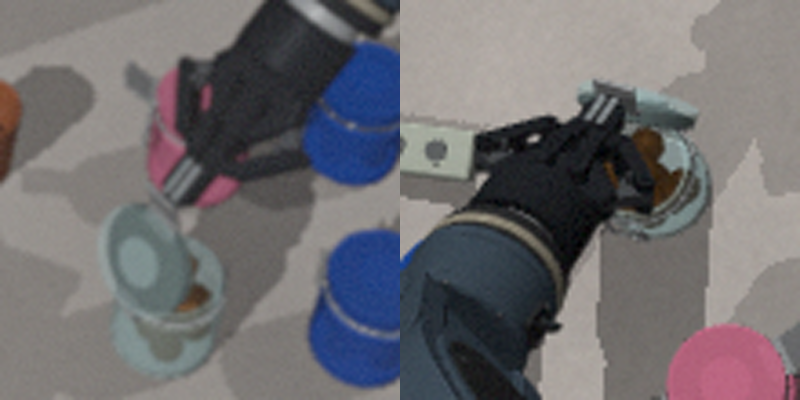

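Request:
carry_out(plan="0 0.005 -0.006 0 0 0 0; 0 0.004 -0.004 0 0 0 0; 0 0.004 -0.004 0 0 0 0; 0 0.004 -0.004 0 0 0 0; 0 0.005 -0.004 0 0 0 0")

```text
time: 7.2
position: [0.6284, 0.2523, 0.1976]
eef_rot: [0.729, 0.567, -0.236, -0.302]
ft_force: [0.3, 0.2, -0.5]
gripper_width: -0.0002
```

Request:
carry_out(plan="0 0.004 -0.003 0 0 0 0; 0 0.005 -0.003 0 0 0 0; 0 0.005 -0.003 0 0 0 0")

```text
time: 7.5
position: [0.6442, 0.2482, 0.1939]
eef_rot: [0.729, 0.567, -0.236, -0.302]
ft_force: [-0.2, 0.1, 0.0]
gripper_width: 0.0
```

```bash
python3 - <<'E'
from plan import *
st=arm.get_state();print(st['time'],st['joint_positions'].round(3),st['position'],lid(1.7),st['ft_force'])
I,D=imaging.get_image('scene');J,_=imaging.get_image('top')
A=cv2.resize(I[200:310,290:400],(400,400),interpolation=cv2.INTER_CUBIC);B=cv2.resize(J[140:250,120:230],(400,400),interpolation=cv2.INTER_CUBIC)
cv2.imwrite('pics/p5.png',np.hstack([A,B]))
E
```

```text
7.5 [ 0.616  0.199 -0.451  0.348 -0.568  0.694] [0.64417434 0.24821089 0.19385833] [0.64505456 0.24784112 0.1942298 ] [-0.16931032  0.09441599  0.03720059]
```

View pics/p5.png

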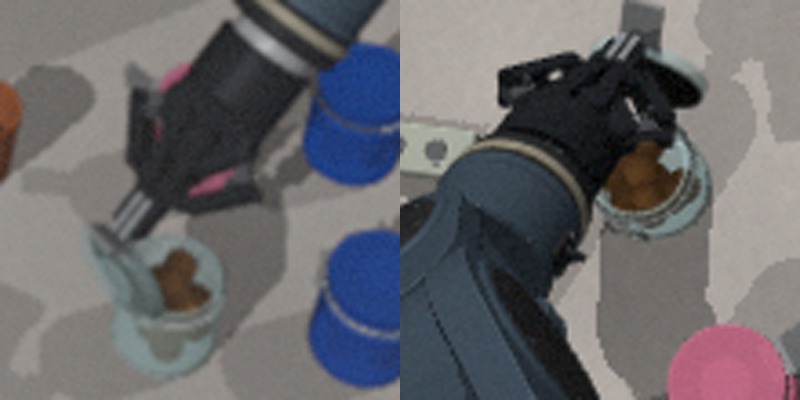

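The lid is past balance and leaning back, with the tab at right-crop (15, 640), clear ahead of the finger. I'll back out along the tool axis.

Request:
carry_out(plan="0 -0.01 0 0 0 0 0; 0 -0.025 0 0 0 0 0; 0 -0.035 0 0 0 0 0; 0 -0.035 0 0 0 0 0; 0 -0.035 0 0 0 0 0")

```text
time: 8.1
position: [0.5464, 0.2728, 0.2949]
eef_rot: [0.729, 0.567, -0.236, -0.302]
ft_force: [-0.1, 0.3, 0.4]
gripper_width: 0.0001
```

Request:
carry_out(plan="0 -0.03 0 0 0 0 0; 0 -0.03 0 0 0 0 0; 0 -0.03 0 0 0 0 0; 0 -0.015 0 0 0 0 0; 0 0 0 0 0 0 0")

```text
time: 8.6
position: [0.4753, 0.2922, 0.3699]
eef_rot: [0.729, 0.568, -0.235, -0.302]
ft_force: [-0.2, -1.0, -1.2]
gripper_width: -0.0003
```

```bash
python3 - <<'E'
from plan import *
st=arm.get_state();print(st['time'],st['joint_positions'].round(3),st['position'],st['ft_force'])
I,D=imaging.get_image('scene');J,E=imaging.get_image('top')
A=cv2.resize(I[200:310,290:400],(400,400),interpolation=cv2.INTER_CUBIC);B=cv2.resize(J[110:220,120:230],(400,400),interpolation=cv2.INTER_CUBIC)
cv2.imwrite('pics/p6.png',np.hstack([A,B])); cv2.imwrite('pics/p6s.png',I)
for n,d in (('scene',D),('top',E)):
    P=cloud(n,d).reshape(-1,3); m=(abs(P[:,0]-.65)<.1)&(abs(P[:,1]-.25)<.06)&(P[:,2]>.1)&(P[:,2]<.24)
    Q=P[m]; u=-(Q-H)@F; v=Q[:,2]-.091
    k=v>.05; print(n,len(Q),Q.max(0),'lid angle',np.median(np.arctan2(v[k],-u[k])))
a=np.load('scene0.npz')['I']; d=np.abs(a.astype(int)-I).max(2); print((d>60).sum())
b=np.load('top0.npz')['I']
# jar base centre check via glass rim points
P=cloud('top',E).reshape(-1,3); m=(abs(P[:,0]-.574)<.06)&(abs(P[:,1]-.265)<.06)&(P[:,2]>.02)&(P[:,2]<.1); print(P[m].min(0),P[m].max(0))
E
```

```text
8.6 [ 0.929 -0.033 -0.215  1.021 -0.711  1.04 ] [0.47526897 0.29223355 0.36991505] [-0.20508766 -0.97208008 -1.21846023]
scene 249 [0.6967611  0.28803412 0.19889279] lid angle 2.102788226446279
top 692 [0.69672688 0.28781792 0.19873423] lid angle 2.0450196857678637
10035
[0.52736056 0.21817018 0.02000791] [0.63230921 0.30650934 0.0997518 ]
```

View pics/p6.png

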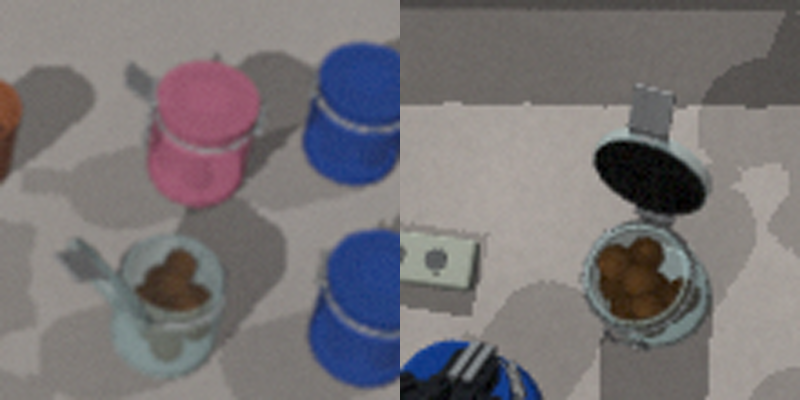

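View pics/p6s.png

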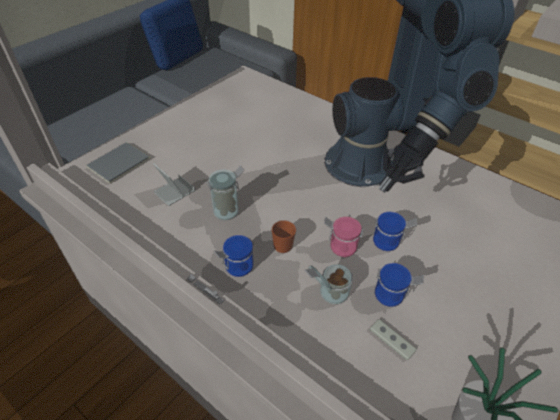

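The lid rests open at its stop, everything else is where it was, and the arm is clear at z 0.37, so I'm handing in.

```bash
python3 -c "
from workcell import arm
print(arm.hand_in())"
```

```text
the job is handed in; nothing more can be done
None
```

The short glass jar is open. I pushed its lid up by the thumb tab with the shut fingertips and on past balance. It now leans back at its stop and stays there by itself. The job was handed in at about 8.7 s of the 40 s allowed.

- **Lid angle:** after the arm backed off, both cameras put it at about 2.05 to 2.10 rad. The stop is given as 1.95, so these disagree slightly. My estimate is rough because it includes the lid's thickness and the tab, and the pictures clearly show the lid leaning back.
- **Jar position:** its outline is where it was within a few millimetres, and it was not lifted or tipped.
- **Force:** the readings at the end of each pushing move stayed within about 1.3 N.
- **Surroundings:** the last scene picture shows the tall jar still shut. The cup, remote, stand and the blue and pink look-alikes look unmoved, which I judged by eye rather than measured.
- **Arm:** it finished clear of everything, with the fingertips 0.37 m above the surface.

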